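Close the inner flap of a transit case, then hold its outer flap on the gauge mark

TASK

Fold the case's brown inner flap right down until it lies shut, leaving the orange outer flap open meanwhile. Then swing the outer flap over from its stop to the angle shown by the red pointer on the gauge and hold it there steadily with the fingers, so that the lid stay can be fitted: finish while still holding it, as it drops if let go. Never let the outer flap fall shut, and leave the pointer and the other things on the bench where they are.

Things in the scene. Friction and masses are not known exactly. Their poses are not given: they have to be found in the camera images.
- case: open plywood transit case, 220 x 220 mm, 120 mm high, walls 10 mm, fixed to the bench (it is placed and turned differently each time). Origin: centre of its underside. Both flaps are hinged along its x axis: the inner flap on its -y wall, the outer flap on its +y wall; a white gauge plate (130 mm wide, 4 mm thick, from 32 mm below the rim to 122 mm above it) stands on its +x end
- inner_flap (a joint): angle of the inner flap: 0 = shut flat over the case, pi/2 = upright, larger = leaning outward (start about 1.65 to 2.1, stop at 2.15). Brown wooden flap 200 mm along the hinge, 110 mm from hinge line to free edge, 10 mm thick, 0.13 kg. Its hinge is stiff (about 0.12 N m, more than its weight), so it stays where it is left and has to be pushed all the way down; about 1 to 3 N does it
- inner_hinge (a point): middle of the inner flap's hinge line, in the middle of the flap's thickness, 125 mm above the bench, at case x = 0, y = -110 mm
- inner_edge (a point): middle of the inner flap's free edge, mid-thickness, 110 mm from the hinge line. The point's axes are the flap's: x along the hinge, y from hinge to free edge, z out of its upper (outer) face. Shut, the upper face lies 130 mm above the bench
- outer_flap (a joint): angle of the outer flap: 0 = shut flat, pi/2 = upright, 1.85 = leaning outward against its stop, where it starts. Orange flap with a bare aluminium strip along its free edge, 210 mm along the hinge, 150 mm from hinge line to free edge, 10 mm thick (11 mm at the strip), about 0.35 kg (0.28 to 0.45). Its hinge is free: let go anywhere below pi/2 it falls shut, above pi/2 it falls back to its stop
- outer_hinge (a point): middle of the outer flap's hinge line, mid-thickness, 137 mm above the bench, at case x = 0, y = +110 mm
- outer_edge (a point): middle of the outer flap's free edge, mid-thickness, 150 mm from the hinge line. The point's axes are the flap's: x along the hinge, y from free edge to hinge, z out of its upper (outer) face
- pointer (a joint): angle of the red pointer, measured just as the outer flap's angle and about the same hinge line: the outer flap is on the mark when its joint value equals this one (0.95 to 1.25 rad, different each time). It stays where it is set
- mark_tip (a point): tip of the red pointer, a bar 6 mm wide and 4 mm thick that reaches 160 mm from the outer flap's hinge line in front of the white gauge plate, 119 mm from the case's middle along case x (14 mm past the end of the outer flap). The point's axes run as the outer flap's do
- lid_stay: steel strip 130 x 14 x 4 mm with a brass stud, lying beside the case under the open outer flap; a bystander. Origin: underside
- screwdriver: screwdriver 170 mm long with a yellow handle, lying beside the case on the inner flap's side; a bystander. Origin: underside
- screw_cup: small steel bowl, 64 mm across, 40 mm high, beyond the case; a bystander. Origin: underside
- wrench: steel wrench 180 mm long lying on the bench; a bystander. Origin: underside
- oil_can: green can 70 mm across, 150 mm high; a bystander. Origin: underside
- mug: white mug 80 mm across, 90 mm high; a bystander. Origin: underside
- flywheel: dark steel disc 120 mm across, 40 mm high; a bystander. Origin: underside
- plug_box: cardboard box 70 x 50 x 45 mm; a bystander. Origin: underside

How it is judged (in metres and radians):
On the way, in this order (a step that is already met when the one before it is completed fails the run):
1. the inner flap lies shut while the outer flap is still open (value of joint inner_flap below 0.09 rad and value of joint outer_flap above 1.5 rad), for 0.2 s.
2. the fingers hold the outer flap on the mark (angle between the y axis of outer_edge and the y axis of mark_tip, either way round below 0.09 rad and contact force between the fingers and outer_flap above 0.3 N), for 0.2 s.
At the end, for the whole second after the job is handed in: The outer flap stands within 0.09 rad (5 degrees) of the red pointer and still (under 0.06 rad/s), held by the fingers with at least 0.3 N and propped by nothing else; the inner flap is shut to within 0.09 rad (all of step 2 and value of joint inner_flap below 0.09 rad and velocity of joint outer_flap between -0.06 and 0.06 rad/s and not (contact force between outer_flap and lid_stay above 0.05 N) and not (contact force between outer_flap and screwdriver above 0.05 N) and not (contact force between outer_flap and screw_cup above 0.05 N) and not (contact force between outer_flap and wrench above 0.05 N) and not (contact force between outer_flap and oil_can above 0.05 N) and not (contact force between outer_flap and mug above 0.05 N) and not (contact force between outer_flap and flywheel above 0.05 N) and not (contact force between outer_flap and plug_box above 0.05 N)); the arm keeps its last pose, push and grip.
It fails at once if the outer flap falls or is pushed nearly shut (below 0.5 rad) (value of joint outer_flap below 0.5 rad).
It fails at once if the pointer is moved by more than 8 mm at its tip (distance of mark_tip from where it was at the start of the episode above 0.008 m).
It fails at once if a bystander is moved by more than 30 mm (distance of any of lid_stay, screwdriver, screw_cup, wrench, oil_can, mug, flywheel, plug_box from where it was at the start of the episode above 0.03 m).
It also fails if it takes over 45 s, if anything falls off the work surface, if the arm or the gripper's body presses on something with over 40 N, if the wrist force passes 120 N, or if a joint passes its speed limit or range.

ROBOT

A 6-joint arm with a two-finger parallel gripper is mounted at the origin on the work surface. World frame = base frame: x ahead of the robot, y to its left, z up, the work surface at z = 0. Lengths are in m, angles in degrees, forces in N, time in s.
With the tool pointing down it reaches from about 0.275 to 0.825 m from the base axis. Payload 4.9 kg.
Tool frame: the origin (TCP) lies at the very end of the fingers, on their centre line; the grasp point (between the pads) lies 19 mm behind it; x points along the fingers, z is the direction in which the jaws open and shut, and the axes are right-handed (so a half turn about x gives the same grasp; the last joint's range is limited). The gripper opens to 85 mm and grips with 20 to 120 N. Pads are 22 mm wide; open, the fingers measure 114 mm over their backs; the gripper's body (76 mm by 85 mm) begins 54 mm behind the grasp point. The pads swing forward as they close: fully open they stand 13 mm farther back than shut.
Start: joints at [-84.408, 18.69, -11.035, 60.275, 0, 82.311], TCP at [0.126, -0.535, 0.231] pointing down, gripper open.
Joint ranges: [-152.03, 152.03], [-55.5, 102.48], [-74.3, 77.21], [-110.64, 120.58], [-84.22, 78.4], [-180, 180]. Speed limits (degrees/s): [147.25, 147.25, 180, 180, 180, 180].

INTERFACE

Orientations are given as a 3x3 rotation matrix whose columns are the frame's x, y, z axes.
In Python, from plant import robot, imaging gives the robot as it stands.
- The arm moves only by the shell command python3 -m crank 'ROWS' [FORCE]. ROWS is text: rows parted by semicolons, each of 5 numbers parted by spaces: the shift along the tool's x, y, z normalised to -1 to 1, where 1 is 50 cm, then the turn about the tool's x normalised to -1 to 1, where 1 is 90 degrees, then the opening, from 0 (shut) to 1 (fully open). In form: x y z twist claw; .... A call has exactly 10 rows; each row is the pose to reach, as a shift and turn from the pose commanded when the call began, along the tool's axes at that moment; what a row does not reach only later rows make up. A row lasts 1/10 s, in which the tool goes at most 50 mm and 8.59 degrees, less where a joint would pass 70% of its speed; a pose out of reach is approached as far as the arm can. A call with a number of a shift or a turn outside -1 to 1 is refused whole. A call with a gripper value outside its range is refused whole. The fingers move at their own pace and stop on an object; FORCE is the grip in N (left out, the last holds). Time passes only in rows, so rows that repeat a pose let the fingers close, or fill a call up. It gives the time, the measured TCP pose, the force and the opening at its end, in the units of the state.
- robot.observe(): the state, without advancing time (a new reading comes with each control period).
- imaging.snapshot(name): name is "scene" or "top" or "wrist"; returns a dict with "pixels" (420x560x3 uint8, red, green, blue), "range_z" (420x560 float32, m along the optical axis (not along the pixel's ray), 0 where there is no reading), "mtx" (3x3 intrinsics, pixels), "camera_from_world" (4x4, takes a point from world to camera coordinates). Camera axes: x right, y up, looking along -z (the intrinsics and any distortion apply to the point x, -y, -z); pixel columns grow to the right and rows downward; lengths in m; the calibration is good to about 2 mm. A picture is of the moment at which its call begins.
- robot.close_job(): hands the job in, once; it reports no verdict.
The state is a dict: "t": time; "joint_pos": joint angles; "joint_velocities": joint speeds; "joint_efforts": joint torques, N m; "position": TCP position; "orientation": TCP orientation; "ft_force": force on the tool from outside, world axes, zero at the start; "moment": the same for the moment, N m; "grip_width": finger opening in m.
Only numpy, scipy, OpenCV 4.12 (cv2) and the standard library are available. Lean on these libraries where they do the work, as an engineer would, in place of code of your own. Each camera call takes 0.05 s, during which the arm holds its last target. There are 200 camera calls.

## Working session

There is one attempt and no reset: what is moved stays moved. The work goes in short steps, Python scripts to look and compute and a shell command to move; the robot and the scene stay as the last step left them, time stands still between calls to the robot, and variables do not carry over. Pictures are saved under pics/ and viewed, about 8 in all and at most 12, crops included, and the job is handed in when it is done.

```bash
mkdir -p pics; ls
cat > h.py <<'E'
import numpy as np, cv2
from plant import robot, imaging
def snap(n,f):
    s=imaging.snapshot(n); cv2.imwrite(f'pics/{f}.png',s['pixels'][:,:,::-1]); np.savez(f'pics/{f}.npz',**s); return s
def pts(s):
    z=s['range_z'].astype(float);h,w=z.shape;u,v=np.meshgrid(np.arange(w),np.arange(h));K=s['mtx']
    x=(u-K[0,2])/K[0,0]*z;y=(v-K[1,2])/K[1,1]*z
    P=np.stack([x,-y,-z,np.ones_like(z)],-1)
    return (P@np.linalg.inv(s['camera_from_world']).T)[...,:3]
E
python3 - <<'E'
from h import *
a=snap('scene','s0');b=snap('top','t0')
im=np.hstack([a['pixels'],b['pixels']])[:,:,::-1]
for s in(a,b):print(s['mtx'].round(1).tolist(),s['camera_from_world'].round(3).tolist())
o=robot.observe();print(o)
E
```

```text
pics
[[472.7, 0.0, 275.2], [0.0, 472.7, 210.4], [0.0, 0.0, 1.0]] [[-0.366, 0.93, 0.011, 0.235], [-0.672, -0.273, 0.689, 0.254], [0.644, 0.245, 0.725, -1.931], [0.0, 0.0, 0.0, 1.0]]
[[418.9, 0.0, 274.9], [0.0, 418.9, 213.5], [0.0, 0.0, 1.0]] [[0.013, -1.0, -0.011, -0.037], [0.992, 0.011, 0.126, -0.52], [-0.126, -0.013, 0.992, -1.194], [0.0, 0.0, 0.0, 1.0]]
{'t': 0.1, 'joint_pos': array([-8.44084562e+01,  1.87273977e+01, -1.10841458e+01,  6.02737454e+01,
       -1.00206310e-04,  8.23114130e+01]), 'joint_velocities': array([ 0.00903954, -0.04320179,  0.2110503 , -0.03120437,  0.00997354,
       -0.02649104]), 'joint_efforts': array([ 7.91420825e-04, -4.44236934e+01,  2.63038856e+01,  7.77666253e-03,
       -2.10750472e-04,  4.23149782e-07]), 'position': array([ 0.12630858, -0.53479309,  0.23059932]), 'orientation': array([[-1.46781169e-04,  9.73258606e-01,  2.29712133e-01],
       [ 1.48131905e-03,  2.29712096e-01, -9.73257499e-01],
       [-9.99998892e-01,  1.97421086e-04, -1.47542392e-03]]), 'ft_force': array([-0.16016339, -0.21598978, -0.50085473]), 'moment': array([-0.00757014, -0.04064183, -0.00703201]), 'grip_width': 0.08580400665424785}
```

View pics/s0.png

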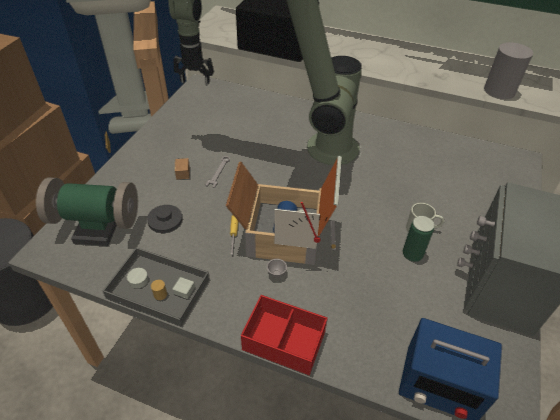

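View pics/t0.png

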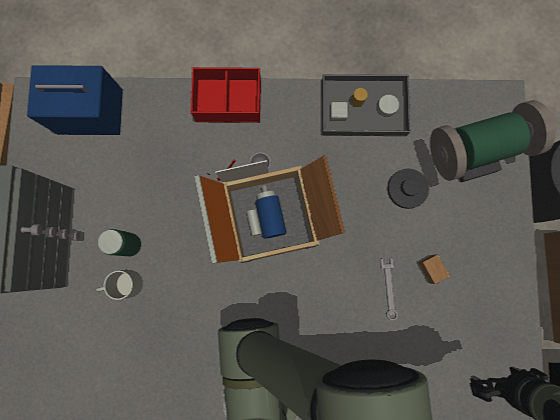

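The scene view (s0) shows the brown flap at (243,195), the orange flap at (331,190) and the red pointer from (303,205) to (318,240), in front of the gauge. In the top view (t0) the case rim has corners at about (228,185), (302,168), (317,243) and (243,261). Orange is on the left (world +y) and brown on the right. The gauge is on the far (+x) side.

```bash
cat > m.py <<'E'
from h import *
a=dict(np.load('pics/s0.npz'));b=dict(np.load('pics/t0.npz'))
Pb=pts(b);Pa=pts(a)
# rim points in top
m=(abs(Pb[...,2]-.12)<.004); m[:150]=0;m[275:]=0;m[:,:190]=0;m[:,345:]=0
n,l,st,c=cv2.connectedComponentsWithStats(m.astype(np.uint8));i=1+st[1:,4].argmax()
q=Pb[l==i][:,:2].astype(np.float32);r=cv2.minAreaRect(q*1000);print('rim',r,len(q))
def hsv(s):return cv2.cvtColor(s['pixels'],cv2.COLOR_RGB2HSV).astype(int)
H=hsv(a);red=((H[...,0]<5)|(H[...,0]>175))&(H[...,1]>150)&(H[...,2]>80)
red[:150]=0;red[270:]=0;red[:,:280]=0;red[:,345:]=0
print('red',red.sum());np.save('red.npy',red)
v,u=np.nonzero(red);R=Pa[red]
for k in np.argsort(v)[::max(1,len(v)//14)]:print(u[k],v[k],R[k].round(3))
for v,u in [(200,215),(240,225),(190,212),(180,210),(250,230),(185,320),(210,325),(230,330),(200,310)]:print('top',u,v,Pb[v,u].round(3),b['pixels'][v,u])
E
python3 m.py
```

```text
rim ((513.3071899414062, -21.176498413085938), (224.57960510253906, 213.9672088623047), 13.382608413696289) 745
red 72
301 202 [0.614 0.062 0.288]
302 205 [0.613 0.066 0.276]
303 208 [0.613 0.069 0.266]
305 211 [0.61  0.075 0.253]
307 216 [0.607 0.081 0.232]
309 221 [0.608 0.089 0.215]
311 224 [0.607 0.095 0.203]
312 228 [0.606 0.099 0.187]
314 233 [0.601 0.106 0.162]
316 236 [0.601 0.113 0.151]
314 238 [0.603 0.107 0.141]
319 238 [0.601 0.122 0.146]
318 239 [0.607 0.121 0.147]
317 240 [0.603 0.117 0.137]
317 241 [0.606 0.119 0.137]
top 215 200 [0.531 0.117 0.213] [101  53  24]
top 225 240 [0.431 0.091 0.202] [101  52  21]
top 212 190 [0.554 0.124 0.223] [100  52  21]
top 210 180 [0.58  0.13  0.221] [100  49  17]
top 230 250 [0.407 0.079 0.187] [101  52  22]
top 320 185 [ 0.575 -0.147  0.196] [89 61 40]
top 325 210 [ 0.512 -0.161  0.188] [81 55 34]
top 330 230 [ 0.46  -0.173  0.19 ] [85 57 35]
top 310 200 [ 0.545 -0.126  0.14 ] [84 57 35]
```

```bash
cat > f.py <<'E'
from m import *
from scipy.optimize import minimize
print('----')
yaw=np.radians(13.3);ex=np.array([np.cos(yaw),np.sin(yaw)]);ey=np.array([-ex[1],ex[0]])
# refine rim frame: rim rect 220x220 centred
d=q-np.median(q,0);c0=np.array([.5133,-.0212])
for th in np.radians([12.3,12.8,13.3,13.8]):
    e=np.array([[np.cos(th),np.sin(th)],[-np.sin(th),np.cos(th)]]);w=(q-c0)@e.T
    print(np.degrees(th).round(1),np.percentile(w,[1,5,95,99],axis=0).round(4).tolist())
def case(P):
    w=P[...,:2]-c0;return np.stack([w@ex,w@ey,P[...,2]],-1)
C=case(Pa[red]);print('red x',np.median(C[:,0]))
vx,vy,x0,y0=cv2.fitLine((C[:,1:]*1000).astype(np.float32),cv2.DIST_HUBER,0,.01,.01).ravel()
print('pointer fit',np.arctan2(abs(vy),-vx*np.sign(vy)),'via hinge',np.arctan2(np.median(C[:30,2])-.137,.11-np.median(C[:30,1])),C[C[:,2].argmax()])
for nm,s,P in(('a',a,Pa),('b',b,Pb)):
    K=case(P);Hs=hsv(s)
    for f,h0,sg in(('in',.125,-1),('out',.137,1)):
        m=(abs(K[...,0])<.09)&(K[...,2]>h0+.02)&(K[...,2]<h0+.15)&(sg*K[...,1]>.1)&(sg*K[...,1]<.19)
        k=K[m]
        if len(k)<50:continue
        g=cv2.fitLine((k[:,1:]*1000).astype(np.float32),cv2.DIST_HUBER,0,.01,.01).ravel();v=g[:2]*np.sign(g[1])
        th=np.arctan2(v[1],-v[0]*sg)
        y=g[2]-(g[3]-h0*1000)*v[0]/v[1]
        print(nm,f,len(k),'angle',th,'y at hinge height',y,'top',k[k[:,2].argmax()])
E
python3 f.py|sed -n '/----/,$p'
python3 - <<'E'
import cv2
i=cv2.imread('pics/s0.png')[150:270,220:350];cv2.imwrite('pics/c0.png',cv2.resize(i,None,fx=5,fy=5,interpolation=cv2.INTER_CUBIC))
E
```

```text
----
12.3 [[-0.1121, -0.1042], [-0.1098, -0.1012], [0.1094, 0.0928], [0.1113, 0.1028]]
12.8 [[-0.1113, -0.104], [-0.1099, -0.101], [0.1095, 0.093], [0.1109, 0.1029]]
13.3 [[-0.1115, -0.1044], [-0.1099, -0.1009], [0.1093, 0.0926], [0.1112, 0.1028]]
13.8 [[-0.1115, -0.1039], [-0.1099, -0.1009], [0.1095, 0.0925], [0.1115, 0.1029]]
red x 0.11805840701864612
pointer fit 1.2356472 via hinge 1.2591637230684267 [1.03996167 0.10801547 1.22180761]
a in 902 angle 2.1078167 y at hinge height -99.490944 top [ 0.08436305 -0.15624698  0.22606885]
a out 671 angle 1.8612512 y at hinge height 107.65053 top [0.01490785 0.14968235 0.2868014 ]
b in 1720 angle 2.1070733 y at hinge height -98.30124 top [-0.00331665 -0.15878444  0.22699919]
b out 1804 angle 1.8556826 y at hinge height 108.42761 top [-0.02597821  0.15113431  0.28694439]
```

View pics/c0.png

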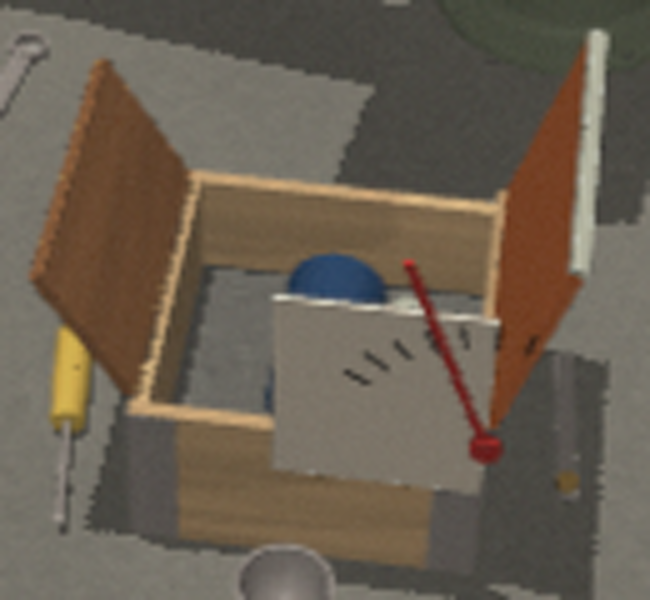

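```bash
cat > p.py <<'E'
from f import *
from scipy.optimize import minimize_scalar
M=a['camera_from_world'];K=a['mtx']
def proj(c):
    w=np.array([*(c0+c[0]*ex+c[1]*ey),c[2],1]);p=M@w
    return np.array([K[0,2]+K[0,0]*p[0]/-p[2],K[1,2]+K[1,1]*-p[1]/-p[2]])
hub=proj([.119,.11,.137]);tip=np.array([301.6,202.8])
print('====hub',hub)
for t in np.arange(1.05,1.36,.05):print(t.round(2),proj([.119,.11-.16*np.cos(t),.137+.16*np.sin(t)]).round(1))
E
python3 p.py|sed -n '/====/,$p'
python3 -m crank '0.12 0.99 -0.39 -1 0;0.12 0.99 -0.39 -1 0;0.12 0.99 -0.39 -1 0;0.12 0.99 -0.39 -1 0;0.12 0.99 -0.39 -1 0;0.12 0.99 -0.39 -1 0;0.12 0.99 -0.39 -1 0;0.12 0.99 -0.39 -1 0;0.12 0.99 -0.39 -1 0;0.12 0.99 -0.39 -1 0'
python3 -c "
from h import *
print(robot.observe()['joint_pos'],robot.observe()['orientation'].round(3))"
```

```text
====hub [315.59924513 239.76606079]
1.05 [290.8 204.5]
1.1 [293.4 203.8]
1.15 [296.  203.2]
1.2 [298.7 202.7]
1.25 [301.4 202.4]
1.3 [304.2 202.1]
1.35 [307.1 201.9]
t: 1.1
position: [0.5357, -0.2503, 0.1747]
orientation: [[-0.001, -0.167, 0.986], [0.0, 0.986, 0.167], [-1.0, 0.0, -0.001]]
ft_force: [-0.3, -0.5, 0.6]
grip_width: -0.0001
[-3.21842961e+01  2.54114385e+01 -9.52634937e+00  5.50923899e+01
 -1.25418189e-02  4.82280223e+01] [[-0.001 -0.167  0.986]
 [ 0.     0.986  0.167]
 [-1.     0.    -0.001]]
```

```bash
cat > w.py <<'E'
import sys
from h import *
# args: case targets "x,y,z" mm -> tool units
o=robot.observe();R=np.array(o['orientation']);p=np.array(o['position'])
yaw=np.radians(13.3);ex=np.array([np.cos(yaw),np.sin(yaw),0]);ey=np.array([-ex[1],ex[0],0]);c0=np.array([.5133,-.0212,0])
print('t',o['t'].__round__(2),'case pos',((p-c0)@np.c_[ex,ey,[0,0,1]]*1000).round(1),'F',(np.array(o['ft_force'])@np.c_[ex,ey,[0,0,1]]).round(2),'yaw of tool y rel case',np.degrees(np.arctan2(R[:,1]@ey,R[:,1]@ex)).round(1),'w',round(o['grip_width'],4))
for t in sys.argv[1:]:
    c=np.array(eval(t))/1000;w=c0+c[0]*ex+c[1]*ey+[0,0,c[2]]
    print(t,(R.T@(w-p)/.5).round(3))
E
python3 w.py 0,-205,195 0,-170,198 0,-140,208 0,-126,212 0,-95,211 0,-67,197 0,-45,174 0,-35,153 0,-31,130 0,-31,126
```

```text
t 1.1 case pos [ -30.9 -228.1  174.7] F [-0.36 -0.43  0.65] yaw of tool y rel case 86.3 w -0.0001
0,-205,195 [-0.041  0.05   0.059]
0,-170,198 [-0.047  0.12   0.054]
0,-140,208 [-0.067  0.18   0.05 ]
0,-126,212 [-0.075  0.208  0.048]
0,-95,211 [-0.073  0.27   0.044]
0,-67,197 [-0.045  0.325  0.041]
0,-45,174 [0.001 0.369 0.038]
0,-35,153 [0.043 0.389 0.037]
0,-31,130 [0.089 0.397 0.036]
0,-31,126 [0.097 0.397 0.036]
```

```bash
python3 -m crank '-0.04 0.05 0.06 -0.04 0;-0.04 0.05 0.06 -0.04 0;-0.04 0.05 0.06 -0.04 0;-0.045 0.08 0.055 -0.04 0;-0.045 0.1 0.055 -0.04 0;-0.05 0.12 0.055 -0.04 0;-0.06 0.14 0.05 -0.04 0;-0.06 0.16 0.05 -0.04 0;-0.065 0.18 0.05 -0.04 0;-0.065 0.18 0.05 -0.04 0'
python3 w.py 0,-140,208  0,-126,212 0,-110,212 0,-95,211 0,-67,197 0,-45,174 0,-35,153 0,-31,130 0,-31,126
```

```text
t: 2.1
position: [0.5443, -0.1574, 0.2081]
orientation: [[-0.0, -0.223, 0.975], [0.001, 0.975, 0.223], [-1.0, 0.001, 0.0]]
ft_force: [0.4, -0.6, -0.0]
grip_width: -0.0001
t 2.1 case pos [  -1.2 -139.7  208.1] F [ 0.26 -0.67 -0.02] yaw of tool y rel case 89.6 w -0.0001
0,-140,208 [ 0.    -0.001  0.002]
0,-126,212 [-0.008  0.027  0.002]
0,-110,212 [-0.008  0.059  0.002]
0,-95,211 [-0.006  0.089  0.002]
0,-67,197 [0.022 0.145 0.001]
0,-45,174 [0.068 0.189 0.001]
0,-35,153 [0.11  0.209 0.001]
0,-31,130 [0.156 0.217 0.001]
0,-31,126 [0.164 0.217 0.001]
```

```bash
python3 -m crank '-0.008 0.027 0 0 0;-0.008 0.06 0 0 0;-0.006 0.09 0 0 0;0.005 0.12 0 0 0;0.022 0.145 0 0 0;0.045 0.17 0 0 0;0.07 0.19 0 0 0;0.11 0.21 0 0 0;0.155 0.217 0 0 0;0.162 0.217 0 0 0'
python3 w.py
python3 - <<'E'
from h import *
s=snap('scene','s1');i=s['pixels'][140:270,210:370,::-1];cv2.imwrite('pics/c1.png',cv2.resize(i,None,fx=4,fy=4,interpolation=cv2.INTER_CUBIC))
E
```

```text
t: 3.1
position: [0.5206, -0.0513, 0.1294]
orientation: [[0.002, -0.224, 0.975], [0.001, 0.975, 0.224], [-1.0, 0.0, 0.002]]
ft_force: [-14.9, 4.6, 51.3]
grip_width: 0.0
t 3.1 case pos [  0.2 -31.  129.4] F [-13.41   7.94  51.31] yaw of tool y rel case 89.6 w 0.0
```

View pics/c1.png

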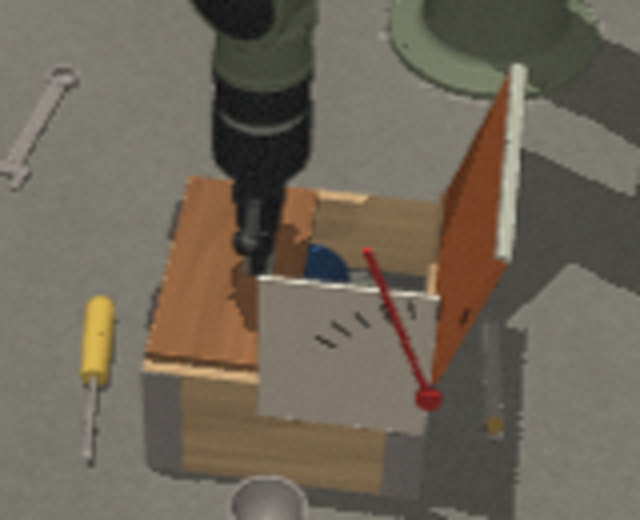

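The brown flap lies flat across the case. The orange flap and the pointer (tip about (368,252) in the crop) haven't moved. Next I lift off, twist and open the fingers over the orange edge.

```bash
python3 -m crank '-0.1 0 0 0 0;-0.2 0 0 -0.1 0;-0.3 0 0 -0.2 0;-0.4 0 0 -0.3 0.6;-0.42 0.1 0 -0.4 0.6;-0.42 0.2 0 -0.5 0.6;-0.42 0.3 0 -0.6 0.6;-0.42 0.364 0 -0.7 0.6;-0.42 0.364 0 -0.8 0.6;-0.42 0.364 0 -0.9 0.6'
python3 -m crank '0 0 0 -0.1 0.6;0 0 0 -0.1 0.6;0 0 0 -0.1 0.6;0 0 0 -0.1 0.6;0 0 0 -0.1 0.6;0 0 0 -0.1 0.6;0 0 0 -0.1 0.6;0 0 0 -0.1 0.6;0 0 0 -0.1 0.6;0 0 0 -0.1 0.6'
python3 w.py 0,150,248
python3 - <<'E'
import os
exec(open('h.py').read())
s=snap('top','t1');P=pts(s)
c0=np.array([.5133,-.0212]);y=np.radians(13.3);ex=np.array([np.cos(y),np.sin(y)]);ey=np.array([-ex[1],ex[0]])
w=P[...,:2]-c0;Y=w@ey;X=w@ex;Z=P[...,2]
m=(abs(X)<.09)&(Y<-.02)&(Y>-.1)&(Z>.1)&(Z<.2);g=np.polyfit(Y[m],Z[m],1);print('inner slope',g[0],'z mean',Z[m].mean(),m.sum())
i=s['pixels'][100:300,150:400,::-1];cv2.imwrite('pics/c2.png',cv2.resize(i,None,fx=3,fy=3,interpolation=cv2.INTER_CUBIC))
E
```

```text
t: 4.15
position: [0.479, 0.1265, 0.3358]
orientation: [[-0.001, -1.0, -0.013], [0.001, -0.013, 1.0], [-1.0, 0.001, 0.001]]
ft_force: [0.0, 0.1, 0.4]
grip_width: 0.0517
t: 5.15
position: [0.4802, 0.1242, 0.3367]
orientation: [[0.0, -0.987, -0.159], [0.0, -0.159, 0.987], [-1.0, -0.0, 0.0]]
ft_force: [-0.5, -0.3, 0.2]
grip_width: 0.0511
t 5.15 case pos [  1.3 149.1 336.7] F [-0.51 -0.15  0.19] yaw of tool y rel case 175.9 w 0.0511
0,150,248 [0.177 0.003 0.002]
inner slope -0.0013481220921486886 z mean 0.13119463909256923 1955
```

View pics/c2.png

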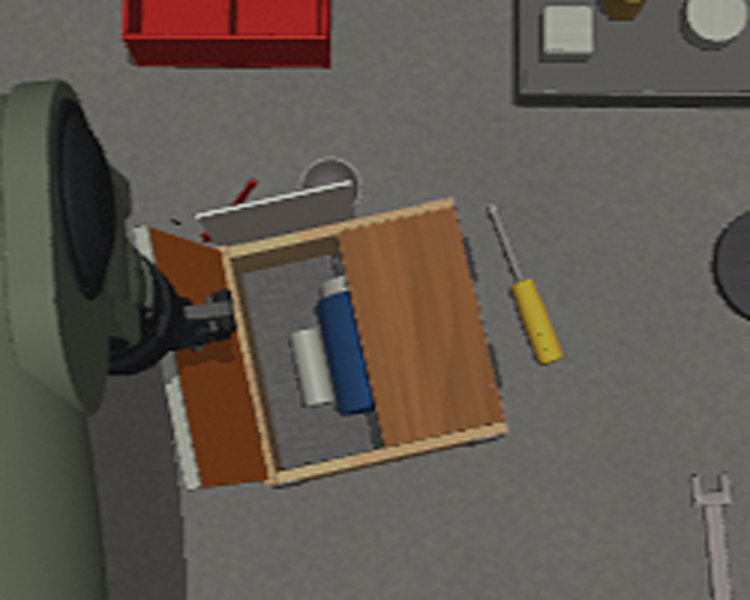

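The brown flap is flat (slope about 0, height 131 mm). The open fingers sit above the orange flap's edge. The gauge and pointer are untouched. Now I lower the fingers so they straddle the edge.

```bash
python3 -m crank '0.03 0 0 -0.045 0.6;0.06 0 0 -0.045 0.6;0.09 0 0 -0.045 0.6;0.12 0 0 -0.045 0.6;0.15 0 0 -0.045 0.6;0.175 0 0 -0.045 0.6;0.175 0 0 -0.045 0.6;0.175 0 0 -0.045 0.5;0.175 0 0 -0.045 0.5;0.175 0 0 -0.045 0.5'
python3 w.py 0,85,248
python3 - <<'E'
from h import *
s=snap('scene','s2');i=s['pixels'][120:250,230:390,::-1];cv2.imwrite('pics/c3.png',cv2.resize(i,None,fx=4,fy=4,interpolation=cv2.INTER_CUBIC))
E
```

```text
t: 6.2
position: [0.4807, 0.1243, 0.25]
orientation: [[0.001, -0.973, -0.229], [0.0, -0.229, 0.973], [-1.0, -0.001, -0.0]]
ft_force: [0.7, -0.4, -0.1]
grip_width: 0.0431
t 6.2 case pos [  1.8 149.1 250. ] F [ 0.56 -0.51 -0.06] yaw of tool y rel case 179.9 w 0.0431
0,85,248 [ 0.004  0.003 -0.128]
```

View pics/c3.png

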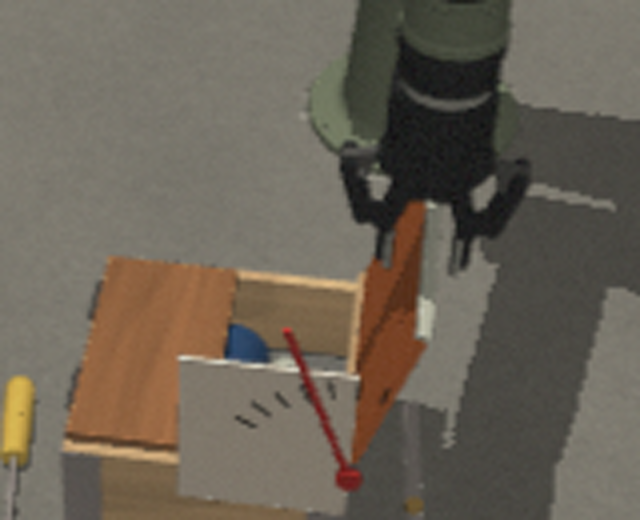

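Both fingers straddle the orange edge, one each side, at about (385,245) and (460,250) in the crop.

```bash
python3 -m crank '0 0 -0.01 0 0.42;0 0 -0.02 0 0.42;0 0 -0.03 0 0.42;0 0 -0.04 0 0.42;0 0 -0.05 0 0.42;0 0 -0.06 0 0.42;0 0 -0.07 0 0.42;0 0 -0.08 0 0.42;0 0 -0.09 0 0.42;0 0 -0.1 0 0.42'
python3 w.py 0,73.3,250
```

```text
t: 7.25
position: [0.4917, 0.0751, 0.2492]
orientation: [[-0.0, -0.973, -0.229], [-0.0, -0.229, 0.973], [-1.0, 0.0, -0.0]]
ft_force: [-0.5, 1.3, 0.9]
grip_width: 0.0358
t 7.25 case pos [  1.1  98.7 249.2] F [-0.15  1.42  0.93] yaw of tool y rel case 179.9 w 0.0358
0,73.3,250 [-0.002  0.002 -0.051]
```

```bash
python3 -m crank '0 0 -0.008 0 0.42;0 0 -0.016 0 0.42;0 0 -0.024 0 0.42;0 0 -0.032 0 0.42;0 0 -0.04 0 0.42;0 0 -0.046 0 0.42;0 0 -0.051 0 0.42;0 0 -0.051 0 0.42;0 0 -0.051 0 0.42;0 0 -0.051 0 0.42'
python3 w.py 0,73.3,250
cat > g.py <<'E'
from h import *
import sys
n=sys.argv[1]
c0=np.array([.5133,-.0212]);y=np.radians(13.3);ex=np.array([np.cos(y),np.sin(y)]);ey=np.array([-ex[1],ex[0]])
for cam in('scene','top'):
    s=snap(cam,cam+n);P=pts(s);w=P[...,:2]-c0;X=w@ex;Y=w@ey;Z=P[...,2];H=cv2.cvtColor(s['pixels'],cv2.COLOR_RGB2HSV).astype(int)
    m=(abs(X)<.1)&(abs(X)>.0)&(H[...,0]<14)&(H[...,1]>170)&(Z>.145)&(Z<.31)&(Y>0)&(Y<.15)
    k=np.c_[Y[m],Z[m]]*1000
    if len(k)<30: print(cam,len(k));continue
    g=cv2.fitLine(k.astype(np.float32),cv2.DIST_HUBER,0,.01,.01).ravel();v=g[:2]*np.sign(g[1])
    print(cam,len(k),'angle',np.arctan2(v[1],-v[0]),'y at hinge z',g[2]-(g[3]-137)*v[0]/v[1])
    if cam=='scene':cv2.imwrite('pics/c%s.png'%n,cv2.resize(s['pixels'][120:250,230:390,::-1],None,fx=4,fy=4,interpolation=cv2.INTER_CUBIC))
E
python3 g.py 5
```

```text
t: 8.25
position: [0.4975, 0.0507, 0.2494]
orientation: [[0.0, -0.973, -0.229], [-0.0, -0.229, 0.973], [-1.0, -0.0, -0.0]]
ft_force: [-0.3, -1.1, 0.4]
grip_width: 0.0355
t 8.25 case pos [  1.2  73.6 249.4] F [-0.57 -0.98  0.36] yaw of tool y rel case 179.9 w 0.0355
0,73.3,250 [-0.001  0.002 -0.001]
scene 423 angle 1.2095945 y at hinge z 119.13098
top 274 angle 1.2086325 y at hinge z 120.10668
```

View pics/c5.png

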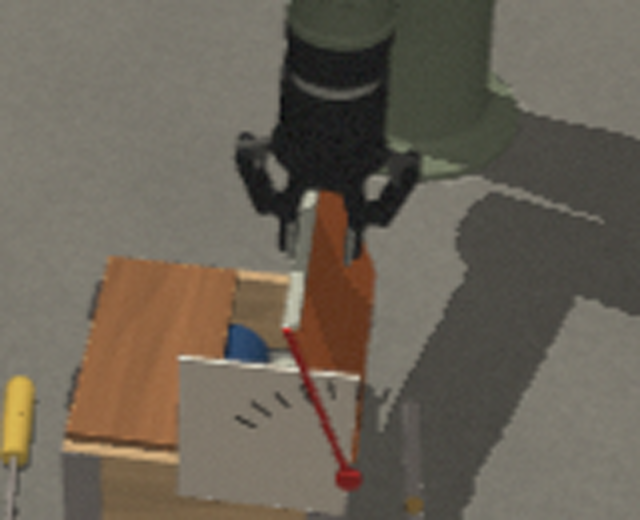

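The orange flap's edge lines up with the red pointer and rests on the inner finger. The fit gives 1.21 rad for the flap against about 1.225 for the pointer. I'll hold for a second, re-read, and hand in if it's steady.

```bash
python3 -m crank '0 0 0 0 0.42;0 0 0 0 0.42;0 0 0 0 0.42;0 0 0 0 0.42;0 0 0 0 0.42;0 0 0 0 0.42;0 0 0 0 0.42;0 0 0 0 0.42;0 0 0 0 0.42;0 0 0 0 0.42'
python3 w.py; python3 g.py 6
python3 - <<'E'
from h import *
F=[]
for i in range(6):
    imaging.snapshot('wrist');F.append(robot.observe()['ft_force'])
print(np.mean(F,0),np.std(F,0))
E
```

```text
t: 9.35
position: [0.4975, 0.0507, 0.2493]
orientation: [[0.0, -0.973, -0.229], [0.0, -0.229, 0.973], [-1.0, -0.0, 0.0]]
ft_force: [0.0, -2.1, 1.1]
grip_width: 0.0359
t 9.35 case pos [  1.2  73.6 249.3] F [-0.44 -2.04  1.15] yaw of tool y rel case 179.9 w 0.0359
scene 428 angle 1.2105372 y at hinge z 119.00115
top 274 angle 1.2095652 y at hinge z 119.98284
[ 0.64418282 -1.58066923  0.97199225] [0.22331146 0.53675518 0.44828294]
```

```bash
python3 -c "
from plant import robot
print(robot.close_job())"
```

```text
the job is handed in; nothing more can be done
None
```

I pushed the brown inner flap shut with the closed fingers while the orange flap stood at its stop. Then I straddled the orange edge, swung it over to the pointer, and handed in at about 9.7 s with the fingers still holding it. No verdict was reported.

Last checks:
- **Inner flap:** the depth fit after it was shut gave a slope of about 0 and a height of 131 mm, against 130 mm expected. The fingertips pressed down with 51 N at the end of that push, which is more than needed. It was finger contact, and under the 120 N wrist limit.
- **Outer flap:** it read 1.21 rad from both cameras, twice, about 1 s apart, so it is still. The pointer is at about 1.22 to 1.24 rad, and the picture shows the flap edge lined up with it.
- **Holding force:** about 1.6 N on average at the tool, with 0.5 N of noise. The flap rests on the inner finger and is not pinched.
- **Pointer and bystanders:** the pointer looked unmoved in the last picture. The bystanders visible in the views I took looked unmoved too, but I didn't measure any of them.

One disagreement: the hinge positions I measured suggest the case is about 4 mm further along its own y axis than I assumed. That shifts the pointer estimate by less than 0.04 rad, and the flap still falls within the 0.09 rad tolerance.

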